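# Put the scale's test weights back in their cases

## Robot

A 6-joint arm with a two-finger parallel gripper is mounted at the origin on the work surface. World frame = base frame: x ahead of the robot, y to its left, z up, the work surface at z = 0. Lengths are in m, angles in rad, forces in N, time in s.
With the tool pointing down it reaches from about 0.3 to 0.775 m from the base axis. Payload 14.6 kg.
Tool frame: the origin (TCP) lies at the centre of the arm's flange, where the gripper is bolted on; the fingertips stand 199 mm ahead of it and the grasp point (between the pads) lies 180 mm ahead of it; z points along the fingers, y is the line along which they close (so a half turn about z gives the same grasp; the last joint's range is limited). The gripper opens to 94 mm and grips with 3 to 60 N. Pads are 16 mm wide; open, the fingers measure 119 mm over their backs; the gripper's body (75 mm by 177 mm) begins 78 mm behind the grasp point.
Start: joints at [-1.313, 0.3, 1.521, -0, 1.321, -0.067], TCP at [0.176, -0.521, 0.405] pointing down, gripper open.
Joint ranges: [-3.03, 3.03], [-0.79, 2.21], [0.23, 2.52], [-1.04, 4.18], [0, 3.07], [-2.55, 2.55]. Speed limits (rad/s): [2.22, 2.22, 2.57, 3.14, 3.14, 3.14].

## Interface

Orientations are given as [roll, pitch, yaw] about the fixed x, y, z axes, in that order (R = Rz(yaw) Ry(pitch) Rx(roll)).
In Python, from station import ctrl gives the robot as it stands. The module is installed in compiled form; this text tells all that it offers.
- The arm moves only by the tool servo_tool, never from a script. Its argument "motion" is a list of rows, each a list of 5 numbers: the closure, from 0 (fully open) to 1 (shut), then the shift along the world's x, y, z in cm, then the turn about the world's z in degrees. A call has 1 to 20 rows; each row is the pose to reach, as a shift and turn from the pose commanded when the call began; what a row does not reach only later rows make up. A row lasts 1/8 s, in which the tool goes at most 62.5 mm and 10.7 degrees, less where a joint would pass 70% of its speed; a pose out of reach is approached as far as the arm can. A call with a gripper value outside its range is refused whole. The fingers move at their own pace and stop on an object; "squeeze" is the grip in N (left out, the last holds). Time passes only in rows, so rows that repeat a pose let the fingers close. It gives the time, the measured TCP pose, the force, the opening and the grip force at its end, in the units of the state.
- ctrl.get_obs(): the state, without advancing time (a new reading comes with each control period).
- ctrl.camera(name): name is "scene" or "top" or "wrist"; returns a dict with "image" (480x640x3 uint8, red, green, blue), "fx", "fy", "cx", "cy" (pixels), "camera_from_world" (4x4, takes a point from world to camera coordinates); the wrist camera has in their place "hand_eye" (4x4, takes a point from camera to tool coordinates, whose origin is the TCP and whose axes are the flange's). Camera axes: x right, y up, looking along -z (the intrinsics and any distortion apply to the point x, -y, -z); pixel columns grow to the right and rows downward; lengths in m; the calibration is good to about 2 mm. A picture is of the moment at which its call begins: read the wrist's pose just before it. There is no depth.
- ctrl.hand_in(): hands the job in; it is judged then, once.
The state is a dict: "time_s": time; "qpos": joint angles; "joint_vel": joint speeds; "tau": joint torques, N m; "ee_pos": TCP position; "eef_rot": TCP orientation; "force": force on the tool from outside, world axes, zero at the start; "moment": the same for the moment, N m; "grip_width": finger opening in m; "grip_force": force on a finger pad.
Only numpy, scipy, OpenCV 4.12 (cv2) and the standard library are available. Lean on these libraries where they do the work, as an engineer would, in place of code of your own. Each camera call takes 0.05 s, during which the arm holds its last target. There are 200 camera calls.

## Task

The scale check is finished: take the stack of four steel test weights on the small bench scale apart from the top, one weight at a time, and put each back upright in its own wooden case, the one whose round well is just a little wider than the weight. Lower each weight gently to the bottom of its well rather than dropping it, do not tip any over, and do not lean on the scale.

Things in the scene. Friction and masses are not known exactly. Their poses are not given: they have to be found in the camera images.
- weight_50: the smallest test weight: a plain solid steel disc, 22 mm in diameter and 16.5 mm high, about 50 g, flat above and below with edges broken by 1 mm. At the start it is the top of the stack, standing on the third largest weight, up to 5 mm off its centre. Origin: centre of its underside; z up when upright; its yaw does not matter.
- weight_100: the third largest test weight: a plain solid steel disc, 33 mm in diameter and 15 mm high, about 100 g, flat above and below with edges broken by 1 mm. At the start it stands on the second largest weight, up to 5 mm off its centre. Origin: centre of its underside; z up when upright; its yaw does not matter.
- weight_200: the second largest test weight: a plain solid steel disc, 46 mm in diameter and 15 mm high, about 200 g, flat above and below with edges broken by 1 mm. At the start it stands on the largest weight, up to 6 mm off its centre. Origin: centre of its underside; z up when upright; its yaw does not matter.
- weight_500: the largest test weight: a plain solid steel disc, 62 mm in diameter and 21 mm high, about 500 g, flat above and below with edges broken by 1 mm. At the start it stands on the scale's pan, within 45 mm of its middle, at the bottom of the stack. Origin: centre of its underside; z up when upright; its yaw does not matter.
- case_50: the lidless wooden case of the smallest weight: a fixed square block 56 by 56 mm, 18 mm high, on a thin dark mat, with a round well in the middle of its top, 32 mm wide, 7 mm deep, grey felt floor, 2 mm chamfer. Origin: centre of its underside, x and y along its sides; well floor 11 mm, top 18 mm above it. The four cases form a square about 130 mm apart in any arrangement; only lower things between.
- case_100: the lidless wooden case of the third largest weight: a fixed square block 67 by 67 mm, 18 mm high, on a thin dark mat, with a round well in the middle of its top, 43 mm wide, 7 mm deep, grey felt floor, 2 mm chamfer. Origin: centre of its underside, x and y along its sides; well floor 11 mm, top 18 mm above it. The four cases form a square about 130 mm apart in any arrangement; only lower things between.
- case_200: the lidless wooden case of the second largest weight: a fixed square block 80 by 80 mm, 18 mm high, on a thin dark mat, with a round well in the middle of its top, 56 mm wide, 7 mm deep, grey felt floor, 2 mm chamfer. Origin: centre of its underside, x and y along its sides; well floor 11 mm, top 18 mm above it. The four cases form a square about 130 mm apart in any arrangement; only lower things between.
- case_500: the lidless wooden case of the largest weight: a fixed square block 96 by 96 mm, 18 mm high, on a thin dark mat, with a round well in the middle of its top, 72 mm wide, 7 mm deep, grey felt floor, 2 mm chamfer. Origin: centre of its underside, x and y along its sides; well floor 11 mm, top 18 mm above it. The four cases form a square about 130 mm apart in any arrangement; only lower things between.
- scale: white bench scale, fixed, 285 mm deep (x) by 235 mm wide (y), on the robot's left or right, the cases on the other side. Flat rigid steel pan 195 by 225 mm, its centre 40 mm along +x from the origin, its top 100 mm above it; display and keys at the -x end are lower. Origin: centre of its underside. Other things on the bench near the task are under 85 mm tall.
Not all that is in view belongs to the job. What is shaped like the case_100 but red is not meant. What is shaped like the weight_500 but blue or yellow is not meant.

How it is judged:
By the outcome, as a careful person would: the job done as asked, in the order asked, and still so for the second after the job is handed in, with the robot touching nothing.
It also fails if it takes over 96 s, if anything falls off the work surface, if the arm or the gripper's body presses on something with over 40 N, if the wrist force passes 120 N, or if a joint passes its speed limit or range.

## Working session

There is one attempt and no reset: what is moved stays moved. The work goes in short steps, Python scripts to look and compute and a tool call to move; the robot and the scene stay as the last step left them, time stands still between calls to the robot, and variables do not carry over. Pictures are saved under pics/ and viewed, at most 17 in all, crops included, and the job is handed in when it is done.

Besides the shell and the picture viewer there is one more tool, called after ">>>" as name([rows], argument=value, ...), one row to a line, values as JSON. servo_tool: Moves the arm, as the interface text tells. Its arguments: {"type":"object","properties":{"motion":{"type":"array","items":{"type":"array","items":{"type":"number"}}},"squeeze":{"type":"number"}},"required":["motion"]}

```bash
mkdir -p pics; cat > h.py <<'E'
import numpy as np, cv2
from station import ctrl
def cam(n):
    o=ctrl.get_obs(); c=ctrl.camera(n)
    c['K']=np.array([[c['fx'],0,c['cx']],[0,c['fy'],c['cy']],[0,0,1]])
    if n=='wrist':
        from scipy.spatial.transform import Rotation as R
        T=np.eye(4);T[:3,:3]=R.from_euler('xyz',o['eef_rot']).as_matrix();T[:3,3]=o['ee_pos']
        c['wfc']=T@c['hand_eye']
    else: c['wfc']=np.linalg.inv(c['camera_from_world'])
    return c
def ray(c,u,v):
    d=np.array([(u-c['cx'])/c['fx'],-(v-c['cy'])/c['fy'],-1.0])
    return c['wfc'][:3,3],c['wfc'][:3,:3]@d
def onz(c,u,v,z):
    p,d=ray(c,u,v); return p+d*(z-p[2])/d[2]
def proj(c,P):
    q=np.linalg.inv(c['wfc'])@np.append(P,1); return c['fx']*q[0]/-q[2]+c['cx'],c['fy']*-q[1]/-q[2]+c['cy']
def save(c,n): cv2.imwrite('pics/'+n,c['image'][:,:,::-1])
E
python3 - <<'E'
from h import *
print(ctrl.get_obs())
for n in ['scene','top','wrist']:
    c=cam(n); save(c,n+'0.png'); print(n,[k for k in c],c['wfc'].round(3).tolist(),c['fx'],c['cx'],c['cy'])
E
```

```text
{'time_s': 0.0, 'qpos': array([-1.31261298e+00,  3.00463834e-01,  1.52157171e+00, -7.44973579e-06,
        1.32070485e+00, -6.66279900e-02]), 'joint_vel': array([-0.00055982, -0.00102544,  0.00026344, -0.00061842, -0.00124832,
        0.00012765]), 'tau': array([ 2.53119571e-03, -5.31808591e+01, -3.52740133e+01,  7.09516718e-02,
        2.43732979e-02, -9.38767903e-05]), 'ee_pos': array([ 0.17549537, -0.5212157 ,  0.40409415]), 'eef_rot': array([-3.14044698e+00, -6.92148572e-05,  3.24813150e-01]), 'force': array([ 0.55463592,  0.59042702, -0.15718242]), 'moment': array([-0.01149963,  0.00109044, -0.00141673]), 'grip_force': 0.0, 'grip_width': 0.09418686890431943}
scene ['image', 'fx', 'fy', 'cx', 'cy', 'camera_from_world', 'K', 'wfc'] [[0.328, -0.693, 0.642, 1.146], [0.945, 0.24, -0.223, -0.13], [0.001, 0.679, 0.734, 0.817], [0.0, 0.0, 0.0, 1.0]] 448.7288226652663 324.28047615085706 243.1637071332954
top ['image', 'fx', 'fy', 'cx', 'cy', 'camera_from_world', 'K', 'wfc'] [[-0.003, 0.987, -0.161, 0.364], [-0.999, -0.009, -0.033, 0.051], [-0.033, 0.16, 0.986, 1.169], [0.0, 0.0, 0.0, 1.0]] 528.1776500248944 320.3084133508089 236.69966427385927
wrist ['image', 'fx', 'fy', 'cx', 'cy', 'hand_eye', 'K', 'wfc'] [[0.319, 0.918, 0.237, 0.244], [-0.948, 0.309, 0.078, -0.499], [-0.001, -0.25, 0.968, 0.383], [0.0, 0.0, 0.0, 1.0]] 391.764678194084 321.210910145949 235.20240182016065
```

View pics/top0.png

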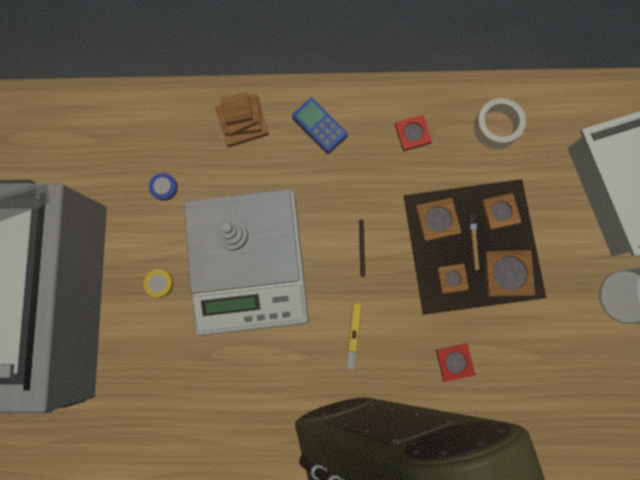

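View pics/scene0.png

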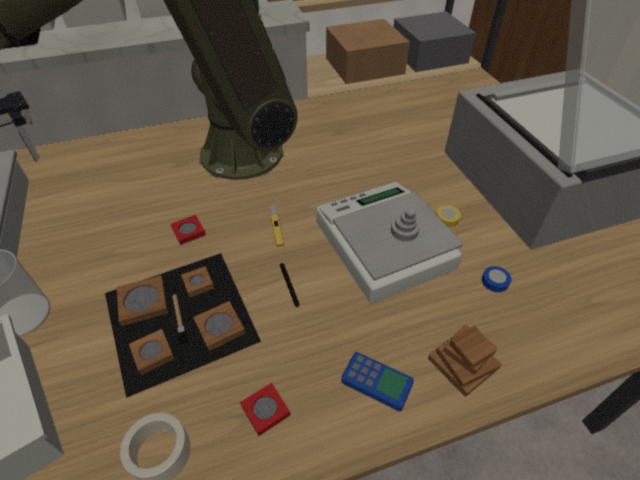

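Top view: the stack is at (230,232) on the scale. The blue (163,186) and yellow (157,283) discs are decoys. On the dark mat the wooden cases are 200 at (438,218), 100 at (502,210), 50 at (453,278) and 500 at (510,272). The red cases at (413,132) and (456,362) are decoys.

```bash
cat >> h.py <<'E'
def ell(c,u,v,z,r,smax=60,win=1.5):
    """ellipse fit of low-saturation blob at (u,v) -> world centre, diameters"""
    hsv=cv2.cvtColor(c['image'],cv2.COLOR_RGB2HSV)
    m=(hsv[:,:,1]<smax).astype(np.uint8)
    w=int(r*win); u,v=int(u),int(v); mm=np.zeros_like(m); mm[max(v-w,0):v+w,max(u-w,0):u+w]=m[max(v-w,0):v+w,max(u-w,0):u+w]
    n,l,s,ct=cv2.connectedComponentsWithStats(mm)
    i=1+np.argmax(s[1:,4]); k=np.ascontiguousarray((l==i).astype(np.uint8))
    cs,_=cv2.findContours(k,cv2.RETR_EXTERNAL,cv2.CHAIN_APPROX_NONE); p=cv2.convexHull(max(cs,key=len))[:,0]
    P=np.array([onz(c,a,b,z)[:2] for a,b in p],np.float32)*1000
    e=cv2.minEnclosingCircle(P); f=cv2.fitEllipse(P) if len(P)>5 else None
    return np.round(e[0],1),round(2*e[1],1),[np.round(x,1).tolist() for x in f] if f else None
E
python3 - <<'E'
from h import *
t=cam('top')
s=cam('scene')
for n,a,b,r in [('500',(510,272),(142,299),24),('200',(438,218),(217,325),19),('100',(502,210),(152,350),17),('50',(453,278),(198,282),14)]:
    print(n,[onz(c,*p,.014).round(3) for c,p in ((t,a),(s,b))])
    for c,p in ((t,a),(s,b)): print('  ',ell(c,*p,.016,r))
for p in [(230,232),(226,227)]: print(onz(t,*p,.13))
print(onz(s,405,224,.13), onz(s,411,213,.167))
for p in [(184,201),(292,190),(301,282),(192,292)]: print('pan',onz(t,*p,.1).round(3))
c=t['image'][180:280,170:320]; a=cv2.resize(c,None,fx=5,fy=5,interpolation=3)[:,:,::-1]
d=cv2.resize(t['image'][175:315,400:550],None,fx=3,fy=3,interpolation=3)[:,:,::-1]
e=cv2.resize(s['image'][190:260,370:450],None,fx=5,fy=5,interpolation=3)[:,:,::-1]
print(a.shape,d.shape)
o=np.zeros((600,800,3),np.uint8); o[:300,:450]=cv2.resize(a,(450,300)); o[:350,450:]=e[:,:350]; o[300:,:300]=d[:300,:300]
o[300:,:450]=cv2.resize(d,(450,420))[:300]
cv2.imwrite('pics/crop1.png',o)
E
```

```text
500 [array([ 0.471, -0.322,  0.014]), array([ 0.471, -0.317,  0.014])]
   (array([ 469.1, -320.5]), 70.6, [[469.1, -320.3], [68.8, 70.3], 102.9])
   (array([ 492. , -302.7]), 211.8, [[480.2, -304.5], [168.8, 251.3], 95.9])
200 [array([ 0.591, -0.172,  0.014]), array([ 0.59 , -0.174,  0.014])]
   (array([ 589. , -171.3]), 54.6, [[589.4, -171.6], [52.7, 54.0], 148.0])
   (array([ 581.9, -175.2]), 177.3, [[583.7, -179.7], [149.1, 176.2], 106.2])
100 [array([ 0.608, -0.313,  0.014]), array([ 0.606, -0.306,  0.014])]
   (array([ 606. , -310.3]), 40.7, [[606.0, -310.2], [39.6, 40.7], 128.1])
   (array([ 602.5, -309.4]), 165.6, None)
50 [array([ 0.458, -0.199,  0.014]), array([ 0.463, -0.194,  0.014])]
   (array([ 458.2, -198.1]), 30.4, [[458.2, -198.0], [28.8, 29.9], 122.2])
   (array([ 468.1, -191.4]), 142.7, [[467.7, -182.5], [126.6, 155.9], 156.3])
[0.54408385 0.26657451 0.13      ]
[0.5543687  0.27492318 0.13      ]
[0.54879797 0.26305636 0.13      ] [0.55534835 0.26836518 0.167     ]
pan [0.616 0.371 0.1  ]
pan [0.637 0.145 0.1  ]
pan [0.445 0.126 0.1  ]
pan [0.426 0.348 0.1  ]
(500, 750, 3) (420, 450, 3)
```

View pics/crop1.png

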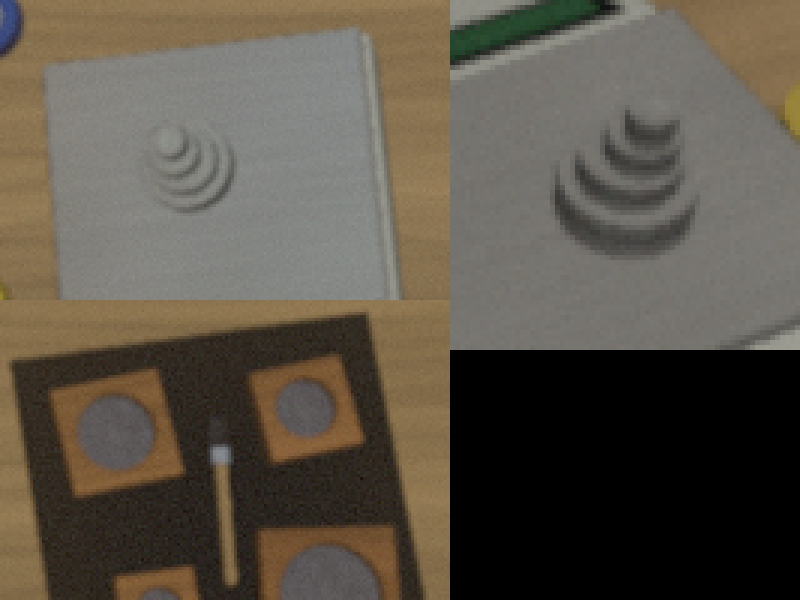

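View pics/wrist0.png

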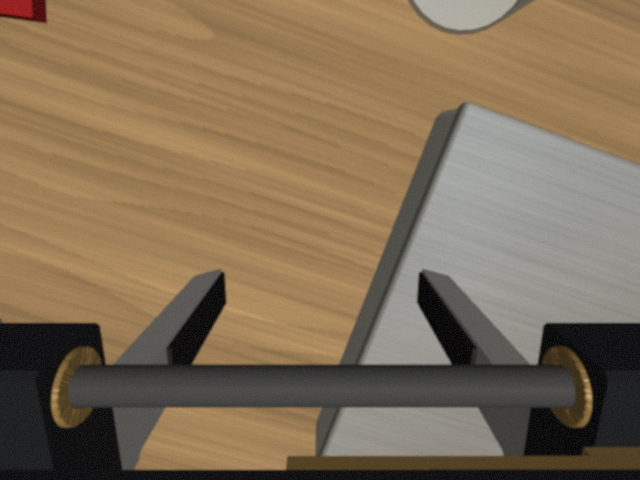

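The close crop shows the four-step steel stack on the pan, the small disc up and to the left of centre, and the four wooden wells on the mat, the smallest at the lower left. The choice holds. I'll look from over the cases, then over the stack.

>>> servo_tool([
  [0, 4, 3, 1, 0],
  [0, 38, 27, 5, 0],
  [0, 38, 27, 5, 0],
  [0, 38, 27, 5, 0],
  [0, 38, 27, 5, 0],
  [0, 38, 27, 5, 0],
  [0, 38, 27, 5, 0],
  [0, 38, 27, 5, 0],
  [0, 38, 27, 5, 0],
  [0, 38, 27, 5, 0],
  [0, 38, 27, 5, 0],
  [0, 38, 27, 5, 0],
])

```text
time_s: 1.75
ee_pos: [0.5549, -0.2519, 0.4548]
eef_rot: [3.141, -0.0, 0.324]
force: [0.7, -0.0, -0.1]
grip_width: 0.0939
grip_force: 0.0
```

```bash
python3 - <<'E'
from h import *
print(ctrl.get_obs())
w=cam('wrist'); save(w,'w1.png')
for n,x,y in [('500',.469,-.3205),('200',.589,-.1715),('100',.606,-.310),('50',.458,-.198)]:
    u,v=proj(w,[x,y,.016]); print(n,round(u),round(v))
    try: print(ell(w,u,v,.016,36))
    except Exception as e: print(e)
E
```

```text
{'time_s': 1.75, 'qpos': array([-4.86202060e-01,  4.04720920e-01,  1.26493851e+00, -5.47619998e-06,
        1.47172101e+00,  7.60987602e-01]), 'joint_vel': array([ 0.00337446,  0.00235283, -0.00287863, -0.00015901,  0.00128201,
       -0.00016845]), 'tau': array([ 6.35522115e-02, -6.05660319e+01, -3.67732358e+01,  6.45254552e-02,
       -4.15632699e-02, -6.40018989e-03]), 'ee_pos': array([ 0.55493236, -0.25189564,  0.45482538]), 'eef_rot': array([ 3.14143522e+00, -1.42405503e-04,  3.23607217e-01]), 'force': array([ 0.68468224, -0.00433351, -0.05431701]), 'moment': array([0.08493365, 0.00512401, 0.0014533 ]), 'grip_force': 0.0, 'grip_width': 0.09386001604432924}
500 354 293
(array([ 471.4, -320.1]), 70.9, [[471.7, -320.0], [69.5, 70.7], 24.0])
200 258 149
(array([ 587.5, -169.3]), 159.2, [[571.2, -176.4], [118.5, 312.6], 105.0])
100 388 175
(array([ 604.7, -307.3]), 156.7, [[608.3, -305.2], [122.2, 234.8], 107.3])
50 248 269
(array([ 456.6, -195.3]), 179.6, None)
```

View pics/w1.png

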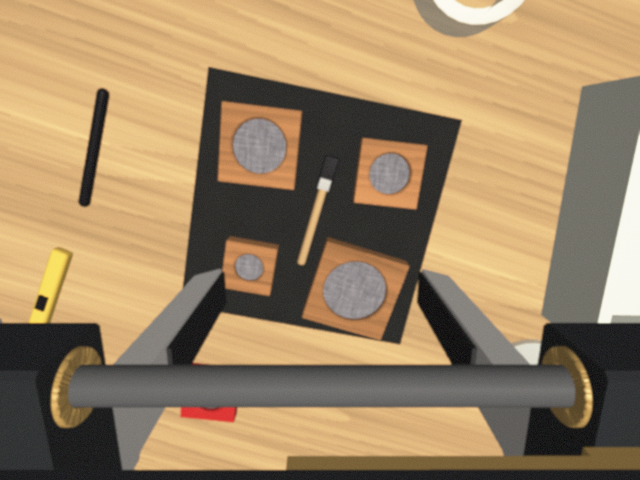

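Wrist view: the wells are at 200 (260,146), 100 (390,174), 50 (250,267) and 500 (354,290), all within about 3 px of what the top view predicted. I'll refit with tight windows, then go to the stack.

```bash
python3 - <<'E'
from h import *
w=cam('wrist')
for n,u,v,r in [('500',354,290,36),('200',260,146,30),('100',390,174,23),('50',250,267,17)]:
    print(n,ell(w,u,v,.016,r,win=1.15), onz(w,u,v,.014).round(4))
E
```

```text
500 (array([ 471.9, -319.8]), 71.0, [[471.6, -320.1], [69.4, 70.8], 30.9]) [ 0.4714 -0.3199  0.014 ]
200 (array([ 591.8, -171.6]), 55.1, [[591.8, -171.6], [54.6, 55.0], 138.9]) [ 0.592  -0.1722  0.014 ]
100 (array([ 608.3, -310.2]), 42.1, [[608.3, -310.2], [41.5, 41.9], 70.0]) [ 0.6081 -0.3116  0.014 ]
50 (array([ 460.2, -197.8]), 30.9, [[460.4, -197.8], [29.6, 30.7], 164.4]) [ 0.4602 -0.199   0.014 ]
```

>>> servo_tool([
  [0, -0.4, 4, 0, 0],
  [0, -1.5, 52.5, 1, 0],
  [0, -1.5, 52.5, 1, 0],
  [0, -1.5, 52.5, 1, 0],
  [0, -1.5, 52.5, 1, 0],
  [0, -1.5, 52.5, 1, 0],
  [0, -1.5, 52.5, 1, 0],
  [0, -1.5, 52.5, 1, 0],
  [0, -1.5, 52.5, 1, 0],
  [0, -1.5, 52.5, 1, 0],
  [0, -1.5, 52.5, 1, 0],
  [0, -1.5, 52.5, 1, 0],
  [0, -1.5, 52.5, 1, 0],
])

```text
time_s: 3.48
ee_pos: [0.5407, 0.2728, 0.4649]
eef_rot: [-3.142, -0.0, 0.323]
force: [-0.1, -0.4, -0.4]
grip_width: 0.094
grip_force: 0.0
```

```bash
python3 - <<'E'
from h import *
w=cam('wrist'); save(w,'w2.png')
u,v=[int(x) for x in proj(w,[.55,.272,.15])]; print(u,v)
x0,y0=max(u-80,0),max(v-60,0)
cv2.imwrite('pics/w2c.png',cv2.resize(w['image'][y0:y0+120,x0:x0+160],None,fx=5,fy=5,interpolation=3)[:,:,::-1]); print(x0,y0)
E
```

```text
325 220
245 160
```

View pics/w2c.png

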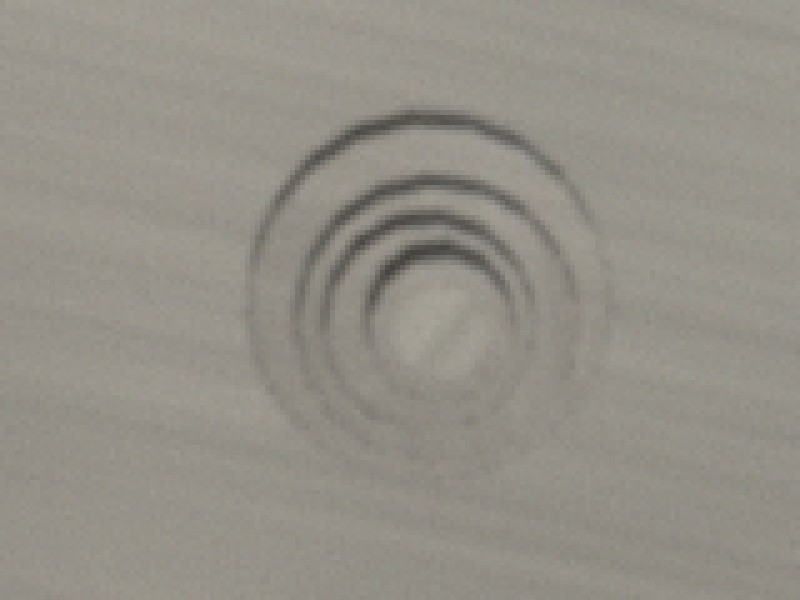

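The crop shows four nested circles: 50 at about (333.4,226.6) in full-image pixels, 100 at (330.6,226.2), 200 at (332.6,225.6) and 500 at (330.6,221.5).

```bash
python3 - <<'E'
from h import *
w=cam('wrist');o=ctrl.get_obs()
print(o['ee_pos'])
for n,u,v,z,d in [('50',333.4,226.6,.1675,22),('100',330.6,226.2,.151,33),('200',332.6,225.6,.136,46),('500',330.6,221.5,.121,62)]:
    P=onz(w,u,v,z); print(n,P.round(4),((P-o['ee_pos'])*100).round(2))
# outline check: project chamfered rim circles
im=w['image'].copy()
for P,d,z in [(onz(w,333.4,226.6,.1675),20,.1675),(onz(w,330.6,226.2,.151),31,.151),(onz(w,332.6,225.6,.136),44,.136),(onz(w,330.6,221.5,.121),60,.121)]: pass
im=cv2.resize(im[160:280,245:405],None,fx=5,fy=5,interpolation=3)
for (u,v,z,d) in [(333.4,226.6,.1675,20),(330.6,226.2,.151,31),(332.6,225.6,.136,44),(330.6,221.5,.121,60)]:
    P=onz(w,u,v,z)
    for a in np.linspace(0,6.28,60):
        x,y=proj(w,P+np.array([np.cos(a),np.sin(a),0])*d/2000)
        cv2.circle(im,(int((x-245+.5)*5),int((y-160+.5)*5)),1,(255,0,0),-1)
cv2.imwrite('pics/w2o.png',im[:,:,::-1])
E
```

```text
[0.54065253 0.2731501  0.46479084]
50 [0.5507 0.2666 0.1675] [  1.01  -0.65 -29.73]
100 [0.5468 0.2671 0.151 ] [  0.62  -0.61 -31.38]
200 [0.5446 0.2642 0.136 ] [  0.4   -0.89 -32.88]
500 [0.5443 0.2655 0.121 ] [  0.36  -0.77 -34.38]
```

View pics/w2o.png

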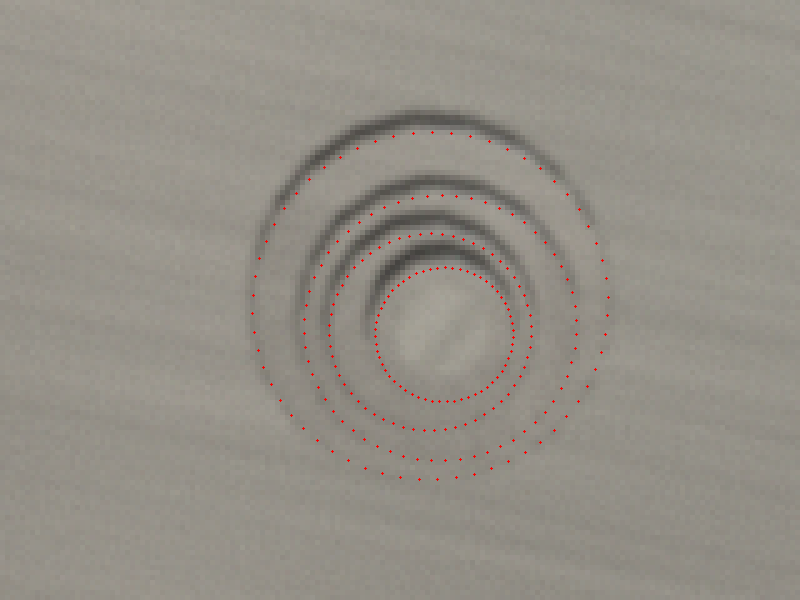

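>>> servo_tool([
  [0, 1, -0.6, -4, 0],
  [0.4, 1, -0.6, -8, 0],
  [0.5, 1, -0.6, -9.5, 0],
  [0.6, 1, -0.6, -10.6, 0],
  [0.7, 1, -0.6, -10.6, 0],
  [0.73, 1, -0.6, -10.6, 0],
  [0.8, 1, -0.6, -10.6, 0],
  [0.9, 1, -0.6, -10.6, 0],
  [1, 1, -0.6, -10.6, 0],
  [1, 1, -0.6, -10.6, 0],
  [1, 1, -0.6, -10.6, 0],
], squeeze=12)

```text
time_s: 4.95
ee_pos: [0.5505, 0.2678, 0.3588]
eef_rot: [-3.142, -0.0, 0.325]
force: [-0.4, -0.2, 3.1]
grip_width: 0.0212
grip_force: 12.0
```

>>> servo_tool([
  [1, 0, 0, 0.7, 0],
  [1, 0, 0, 2.5, 0],
  [1, -0.5, -3, 6, 0],
  [1, -9, -46.6, 6, 0],
  [1, -9, -46.6, 6, 0],
  [1, -9, -46.6, 6, 0],
  [1, -9, -46.6, 6, 0],
  [1, -9, -46.6, 6, 0],
  [1, -9, -46.6, 6, 0],
  [1, -9, -46.6, 6, 0],
  [1, -9, -46.6, 4, 0],
  [1, -9, -46.6, 0, 0],
  [1, -9, -46.6, -5, 0],
  [1, -9, -46.6, -9, 0],
  [1, -9, -46.6, -11.5, 0],
  [1, -9, -46.6, -11.5, 0],
  [1, -9, -46.6, -11.5, 0],
])

```text
time_s: 7.08
ee_pos: [0.461, -0.1985, 0.2453]
eef_rot: [3.14, -0.001, 0.325]
force: [0.7, 0.1, -0.2]
grip_width: 0.021
grip_force: 12.0
```

```bash
python3 - <<'E'
from h import *
o=ctrl.get_obs(); print(o['ee_pos'],o['grip_width'],o['force'])
w=cam('wrist'); save(w,'w3.png')
E
```

```text
[ 0.46097905 -0.19845988  0.24531075] 0.020980788235193948 [ 0.70538577  0.09503065 -0.23954834]
```

View pics/w3.png

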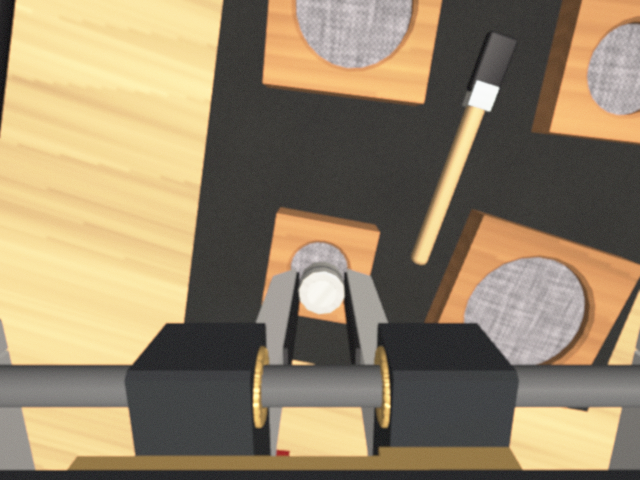

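The 50 weight is held upright at (321,292). The well below it spans columns 291–350, with its far rim at about row 241. I'll check the centring numerically.

```bash
cat >> h.py <<'E'
def rim(c,x,y,z,d):
    a=np.linspace(0,2*np.pi,73); q=np.array([proj(c,[x+d/2*np.cos(t),y+d/2*np.sin(t),z]) for t in a])
    return q.min(0).round(1),q.max(0).round(1)
E
python3 - <<'E'
from h import *
w=cam('wrist'); e=ctrl.get_obs()['ee_pos']
for z in (.018,.019,.016): print('well',z,rim(w,.460,-.198,z,.032))
z=e[2]-.199-.009+.0165
print('weight',rim(w,e[0],e[1],z,.020), 'centre for seen px',onz(w,321,292,z),e)
E
```

```text
well 0.018 (array([289.9, 242.6]), array([347.2, 296.9]))
well 0.019 (array([289.7, 243. ]), array([347.4, 297.6]))
well 0.016 (array([290.1, 241.6]), array([347. , 295.5]))
weight (array([298.2, 274.2]), array([340.8, 313.9])) centre for seen px [ 0.46217696 -0.19868149  0.05370142] [ 0.46083591 -0.19838556  0.24520142]
```

>>> servo_tool([
  [1, -0.1, 0, -0.8, 0],
  [1, -0.1, 0, -1.5, 0],
  [1, -0.1, 0, -2, 0],
  [1, -0.1, 0, -2.2, 0],
  [1, -0.1, 0, -2.4, 0],
  [1, -0.1, 0, -2.4, 0],
  [1, -0.1, 0, -2.4, 0],
])

```text
time_s: 8.05
ee_pos: [0.4597, -0.1981, 0.2203]
eef_rot: [-3.141, -0.001, 0.325]
force: [-2.1, 4.7, 10.1]
grip_width: 0.0216
grip_force: 12.2
```

>>> servo_tool([
  [1, 0, 0, 0.05, 0],
  [1, 0, 0, 0.05, 0],
])

```text
time_s: 8.3
ee_pos: [0.4596, -0.1982, 0.2203]
eef_rot: [3.141, -0.0, 0.325]
force: [-0.7, 1.8, 5.0]
grip_width: 0.0213
grip_force: 12.3
```

```bash
python3 - <<'E'
from h import *
for i in range(3):
    w=cam('wrist'); o=ctrl.get_obs(); print(o['ee_pos'],o['force'],o['moment'],o['grip_width'])
save(w,'w4.png')
im=w['image'][200:350,220:420]; cv2.imwrite('pics/w4c.png',cv2.resize(im,None,fx=3,fy=3)[:,:,::-1])
E
```

```text
[ 0.45963213 -0.19820495  0.22033632] [-1.08373381  2.61087411  5.65795517] [ 0.44236906  0.06656736 -0.05462069] 0.021364594596971886
[ 0.45963308 -0.19822094  0.22034577] [-0.92508503  2.20065028  4.9756998 ] [0.50060195 0.04889319 0.00382318] 0.02133469412815161
[ 0.4596271  -0.19822318  0.22033632] [-1.02868724  1.89160698  5.64139382] [ 0.4602749  -0.00265106 -0.01404057] 0.021422007257142897
```

View pics/w4c.png

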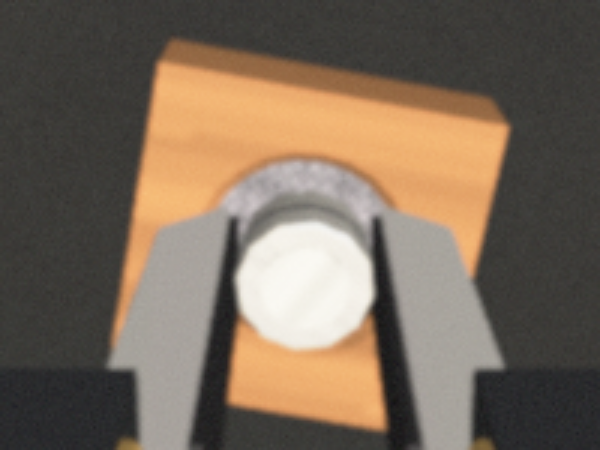

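The weight stands in the well with felt visible ahead of it. Its top face centre is at about (321.7,295) full and the far rim at row 251.5. I'll check the fore-aft centring.

```bash
python3 - <<'E'
from h import *
w=cam('wrist')
print(onz(w,321.7,295,.029), 'rim far pt',onz(w,321,251.5,.0195), 'far face', onz(w,321,273,.029))
for x in (.4575,.46,.4625): print(x,rim(w,x,-.198,.0195,.036),rim(w,x,-.198,.018,.032))
E
```

```text
[ 0.45932901 -0.19901677  0.029     ] rim far pt [ 0.47664747 -0.19283706  0.0195    ] far face [ 0.46956127 -0.19522849  0.029     ]
0.4575 (array([282. , 255.1]), array([355.1, 323.3])) (array([286.3, 258.1]), array([350.8, 318.3]))
0.46 (array([283.5, 250.4]), array([356.8, 319. ])) (array([287.8, 253.4]), array([352.5, 314.1]))
0.4625 (array([285. , 245.6]), array([358.6, 314.7])) (array([289.4, 248.7]), array([354.2, 309.7]))
```

>>> servo_tool([
  [0.7, 0, 0, 0, 0],
  [0.6, 0, 0, 0, 0],
  [0.5, 0, 0, 0, 0],
  [0.5, 0, 0, 1, 0],
  [0.45, 0, 0, 4, 0],
  [0.45, 0, 0, 10, 0],
  [0.45, 0, 2, 16, 0],
  [0.45, 8.7, 46.6, 17, 0],
  [0.45, 8.7, 46.6, 17, 0],
  [0.45, 8.7, 46.6, 17, 0],
  [0.45, 8.7, 46.6, 17, 0],
  [0.45, 8.7, 46.6, 17, 0],
  [0.45, 8.7, 46.6, 17, 0],
  [0.45, 8.7, 46.6, 17, 0],
  [0.45, 8.7, 46.6, 17, 0],
  [0.45, 8.7, 46.6, 17, 0],
  [0.45, 8.7, 46.6, 17, 0],
])

```text
time_s: 10.62
ee_pos: [0.5465, 0.2664, 0.3903]
eef_rot: [3.141, 0.0, 0.324]
force: [-0.4, -0.2, -0.5]
grip_width: 0.0514
grip_force: 0.0
```

```bash
python3 - <<'E'
from h import *
w=cam('wrist'); e=ctrl.get_obs(); print(e['ee_pos'],e['grip_width'])
save(w,'w5.png')
u,v=[int(x) for x in proj(w,[.547,.267,.151])]
cv2.imwrite('pics/w5c.png',cv2.resize(w['image'][v-75:v+75,u-100:u+100],None,fx=4,fy=4,interpolation=3)[:,:,::-1]); print(u-100,v-75, rim(w,.547,.267,.151,.031))
t=cam('top'); P=proj(t,[.4605,-.198,.029]); print('50 in top',P); s=t['image'][int(P[1])-20:int(P[1])+20,int(P[0])-20:int(P[0])+20]; cv2.imwrite('pics/t5.png',cv2.resize(s,None,fx=6,fy=6)[:,:,::-1])
E
```

```text
[0.54657936 0.26625883 0.39040048] 0.05196191251291353
219 185 (array([293.3, 234.7]), array([346.2, 285.1]))
50 in top (np.float64(454.01195330565577), np.float64(276.4681241865871))
```

View pics/w5c.png

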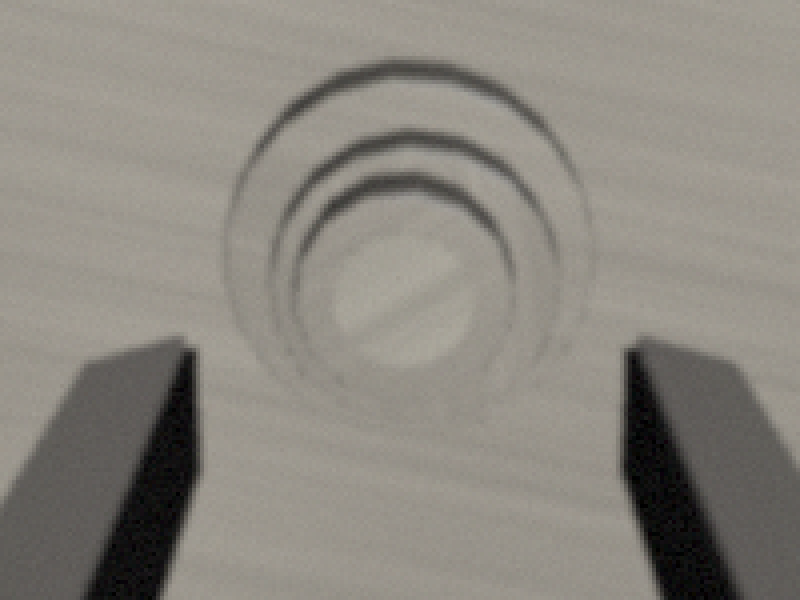

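The 100 face spans crop columns 297–514, i.e. centre 320.4 full with its far edge at row 234, which matches the prediction. I'll descend and grip.

>>> servo_tool([
  [0.45, 0, 0, -3, 0],
  [0.45, 0, 0, -4.3, 0],
  [0.5, 0, 0, -4.7, 0],
  [0.6, 0, 0, -4.7, 0],
  [0.65, 0, 0, -4.7, 0],
  [0.7, 0, 0, -4.7, 0],
  [0.8, 0, 0, -4.7, 0],
  [1, 0, 0, -4.7, 0],
  [1, 0, 0, -4.7, 0],
], squeeze=15)

```text
time_s: 11.85
ee_pos: [0.5466, 0.2678, 0.3439]
eef_rot: [3.142, -0.001, 0.325]
force: [0.4, -1.8, 5.8]
grip_width: 0.0319
grip_force: 15.0
```

>>> servo_tool([
  [1, 0, 0, 0.6, 0],
  [1, 0, 0, 2.5, 0],
  [1, 0.5, -3, 6, 0],
  [1, 6.1, -57.8, 6, 0],
  [1, 6.1, -57.8, 6, 0],
  [1, 6.1, -57.8, 6, 0],
  [1, 6.1, -57.8, 6, 0],
  [1, 6.1, -57.8, 6, 0],
  [1, 6.1, -57.8, 6, 0],
  [1, 6.1, -57.8, 6, 0],
  [1, 6.1, -57.8, 6, 0],
  [1, 6.1, -57.8, 5, 0],
  [1, 6.1, -57.8, 3, 0],
  [1, 6.1, -57.8, -2, 0],
  [1, 6.1, -57.8, -7, 0],
  [1, 6.1, -57.8, -10.3, 0],
  [1, 6.1, -57.8, -10.3, 0],
  [1, 6.1, -57.8, -10.3, 0],
])

```text
time_s: 14.1
ee_pos: [0.6079, -0.3104, 0.242]
eef_rot: [3.14, -0.001, 0.325]
force: [-0.4, 0.5, -0.5]
grip_width: 0.0323
grip_force: 15.0
```

```bash
python3 - <<'E'
from h import *
o=ctrl.get_obs(); e=o['ee_pos']; print(e,o['grip_width'],o['force'])
w=cam('wrist'); im=w['image'].copy()
print(rim(w,.608,-.310,.0195,.047),rim(w,e[0],e[1],e[2]-.2079+.015,.031))
cv2.imwrite('pics/w6.png',cv2.resize(im[170:370,200:440],None,fx=3,fy=3)[:,:,::-1])
E
```

```text
[ 0.60787861 -0.3104098   0.24203345] 0.03227219461861983 [-0.42525759  0.46366946 -0.52322523]
(array([276.1, 229.4]), array([362.4, 311. ])) (array([286.9, 261.8]), array([352.6, 323. ]))
```

View pics/w6.png

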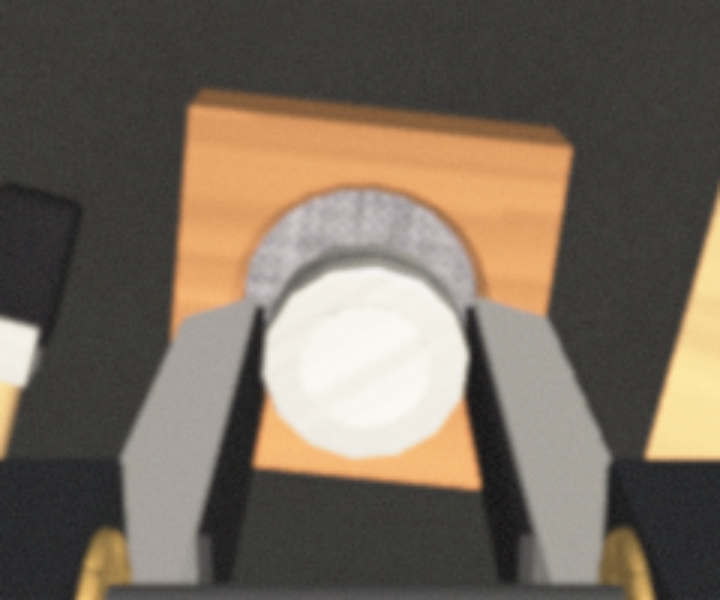

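The 100 weight is held centred over its well (both at about column 321.5). I'll lower it.

>>> servo_tool([
  [1, -0.1, 0, -0.8, 0],
  [1, -0.1, 0, -1.5, 0],
  [1, -0.1, 0, -1.8, 0],
  [1, -0.1, 0, -2, 0],
  [1, -0.1, 0, -2.1, 0],
  [1, -0.1, 0, -2.1, 0],
  [1, -0.1, 0, -2.1, 0],
])

```text
time_s: 15.02
ee_pos: [0.6067, -0.3101, 0.2213]
eef_rot: [3.141, -0.001, 0.325]
force: [-7.3, 5.2, 17.4]
grip_width: 0.0322
grip_force: 15.0
```

>>> servo_tool([
  [1, 0, 0, 0.1, 0],
  [1, 0, 0, 0.1, 0],
])

```text
time_s: 15.28
ee_pos: [0.6067, -0.3101, 0.2214]
eef_rot: [3.141, -0.001, 0.325]
force: [-3.6, 2.7, 9.0]
grip_width: 0.0326
grip_force: 15.0
```

```bash
python3 - <<'E'
from h import *
o=ctrl.get_obs(); e=o['ee_pos']; print(e,o['grip_width'],o['force'])
w=cam('wrist'); im=w['image'].copy()
print(rim(w,.608,-.310,.0195,.047),rim(w,.608,-.31,.012,.043),rim(w,e[0],e[1],e[2]-.2079+.015,.031))
cv2.imwrite('pics/w7.png',cv2.resize(im[190:370,200:440],None,fx=3,fy=3)[:,:,::-1])
E
```

```text
[ 0.60671486 -0.31011317  0.22137755] 0.032578555071659146 [-3.56338714  2.6838889   8.9589999 ]
(array([273.2, 237.2]), array([368.5, 326.7])) (array([278.8, 237.3]), array([362.9, 316.5])) (array([287.3, 261.6]), array([353. , 322.8]))
```

View pics/w7.png

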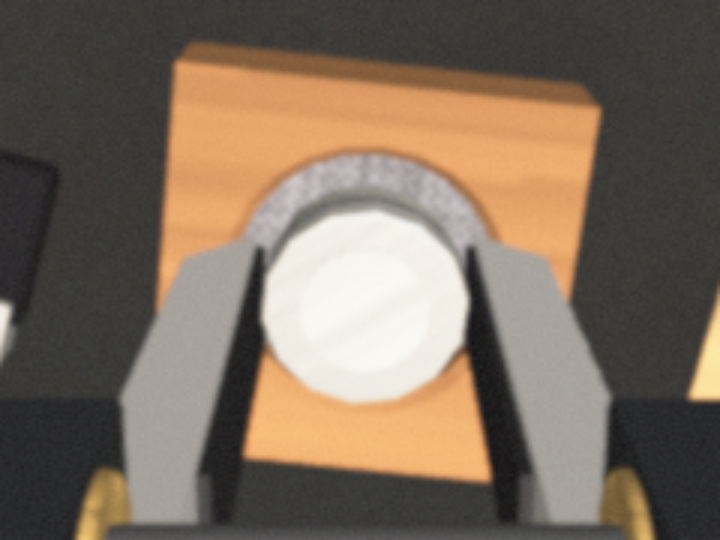

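>>> servo_tool([
  [1, 0, 0, 0.04, 0],
  [0.6, 0, 0, 0.04, 0],
  [0.55, 0, 0, 0.04, 0],
  [0.5, 0, 0, 0.04, 0],
  [0.5, 0, 0, 1, 0],
  [0.4, 0, 0, 4, 0],
  [0.3, 0, 0, 10, 0],
  [0.3, -0.2, 2, 16, 0],
  [0.3, -6.2, 57.5, 17, 0],
  [0.3, -6.2, 57.5, 17, 0],
  [0.3, -6.2, 57.5, 17, 0],
  [0.3, -6.2, 57.5, 17, 0],
  [0.3, -6.2, 57.5, 17, 0],
  [0.3, -6.2, 57.5, 17, 0],
  [0.3, -6.2, 57.5, 17, 0],
  [0.3, -6.2, 57.5, 17, 0],
  [0.3, -6.2, 57.5, 17, 0],
  [0.3, -6.2, 57.5, 17, 0],
  [0.3, -6.2, 57.5, 17, 0],
  [0.3, -6.2, 57.5, 17, 0],
])

```text
time_s: 17.82
ee_pos: [0.5448, 0.2635, 0.3904]
eef_rot: [3.141, -0.0, 0.323]
force: [-0.5, -1.1, 0.5]
grip_width: 0.0656
grip_force: 0.0
```

```bash
python3 - <<'E'
from h import *
w=cam('wrist'); e=ctrl.get_obs(); print(e['ee_pos'],e['grip_width'])
t=cam('top')
o=np.zeros((600,800,3),np.uint8)
o[:400,:533]=cv2.resize(w['image'][170:320,220:420],(533,400),interpolation=3)
P=proj(t,[.534,-.254,.02]); u,v=int(P[0]),int(P[1]); print(u,v)
o[320:,420:]=cv2.resize(t['image'][v-70:v+70,u-95:u+95],(380,280),interpolation=3)
cv2.imwrite('pics/w8.png',o[:,:,::-1]); print(rim(w,.5446,.2642,.136,.044),rim(w,.5443,.2655,.121,.060))
E
```

```text
[0.54484136 0.26355054 0.39036914] 0.06557462633865069
477 242
(array([284.2, 219.5]), array([354.7, 287. ])) (array([272.1, 202.2]), array([363. , 289.5]))
```

View pics/w8.png

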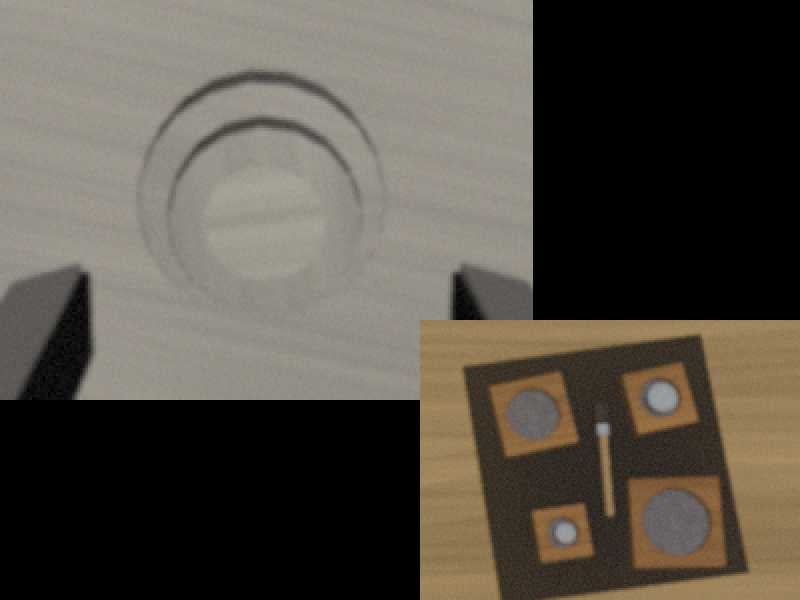

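The top view shows 50 and 100 seated in their wells. The 200 face is centred at about column 319 with its far edge at row 218, as predicted. I'll grip it.

>>> servo_tool([
  [0.3, 0.1, 0.1, -4, 0],
  [0.3, 0.1, 0.1, -5.8, 0],
  [0.35, 0.1, 0.1, -6.2, 0],
  [0.42, 0.1, 0.1, -6.2, 0],
  [0.48, 0.1, 0.1, -6.2, 0],
  [0.54, 0.1, 0.1, -6.2, 0],
  [0.7, 0.1, 0.1, -6.2, 0],
  [1, 0.1, 0.1, -6.2, 0],
  [1, 0.1, 0.1, -6.2, 0],
], squeeze=25)

```text
time_s: 19.05
ee_pos: [0.5456, 0.2658, 0.329]
eef_rot: [-3.142, -0.001, 0.325]
force: [-0.8, -0.8, 6.3]
grip_width: 0.045
grip_force: 25.0
```

>>> servo_tool([
  [1, 0, 0, 0.6, 0],
  [1, 0, 0, 2.5, 0],
  [1, 0.3, -3, 6, 0],
  [1, 4.5, -43.7, 6, 0],
  [1, 4.5, -43.7, 6, 0],
  [1, 4.5, -43.7, 6, 0],
  [1, 4.5, -43.7, 6, 0],
  [1, 4.5, -43.7, 6, 0],
  [1, 4.5, -43.7, 6, 0],
  [1, 4.5, -43.7, 6, 0],
  [1, 4.5, -43.7, 5, 0],
  [1, 4.5, -43.7, 2, 0],
  [1, 4.5, -43.7, -3, 0],
  [1, 4.5, -43.7, -7, 0],
  [1, 4.5, -43.7, -8.7, 0],
  [1, 4.5, -43.7, -8.7, 0],
  [1, 4.5, -43.7, -8.7, 0],
])

```text
time_s: 21.18
ee_pos: [0.5909, -0.1711, 0.2429]
eef_rot: [3.14, -0.002, 0.325]
force: [-0.1, 0.6, -1.6]
grip_width: 0.0452
grip_force: 25.0
```

```bash
python3 - <<'E'
from h import *
o=ctrl.get_obs(); e=o['ee_pos']; print(e,o['grip_width'],o['force'])
w=cam('wrist'); im=w['image'].copy()
print(rim(w,.591,-.1715,.0195,.060),rim(w,e[0],e[1],e[2]-.208+.015,.044))
cv2.imwrite('pics/w9.png',cv2.resize(im[170:370,200:440],None,fx=3,fy=3)[:,:,::-1])
E
```

```text
[ 0.59093676 -0.17111734  0.24291721] 0.04522808086844398 [-0.08854608  0.59999983 -1.55737   ]
(array([265.8, 217.8]), array([375.4, 321.6])) (array([273.2, 248.4]), array([366.4, 335.3]))
```

View pics/w9.png

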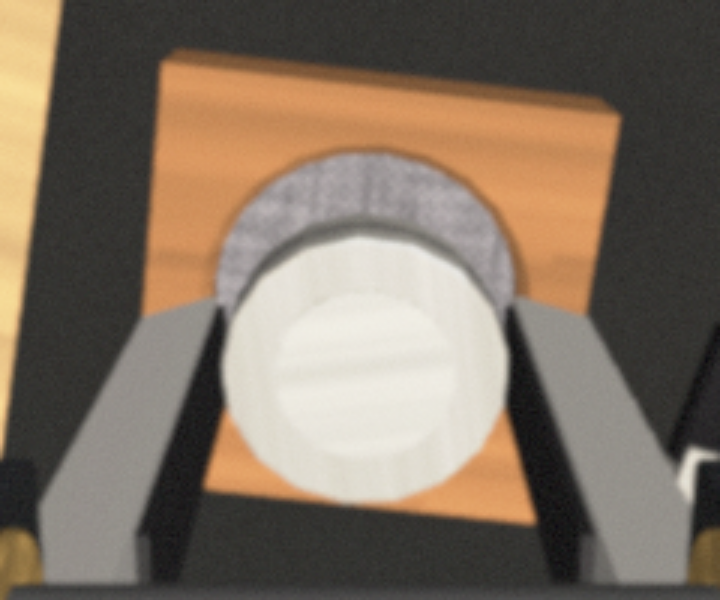

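The 200 weight is centred over its well (column 322 against 322.5). I'll lower it.

>>> servo_tool([
  [1, 0, 0, -0.8, 0],
  [1, 0, 0, -1.5, 0],
  [1, 0, 0, -1.8, 0],
  [1, 0, 0, -1.95, 0],
  [1, 0, 0, -2.05, 0],
  [1, 0, 0, -2.05, 0],
  [1, 0, 0, -2.05, 0],
])

```text
time_s: 22.1
ee_pos: [0.5906, -0.1713, 0.222]
eef_rot: [3.141, -0.0, 0.325]
force: [-7.6, 1.7, 12.9]
grip_width: 0.0451
grip_force: 25.0
```

>>> servo_tool([
  [1, 0, 0, 0.06, 0],
  [0.45, 0, 0, 0.06, 0],
  [0.4, 0, 0, 0.06, 0],
  [0.3, 0, 0, 0.06, 0],
  [0.3, 0, 0, 1, 0],
  [0.2, 0, 0, 4, 0],
  [0.05, 0, 0, 10, 0],
  [0.05, -0.2, 2, 14.8, 0],
  [0.05, -4.6, 43.7, 14.8, 0],
  [0.05, -4.6, 43.7, 14.8, 0],
  [0.05, -4.6, 43.7, 14.8, 0],
  [0.05, -4.6, 43.7, 14.8, 0],
  [0.05, -4.6, 43.7, 14.8, 0],
  [0.05, -4.6, 43.7, 14.8, 0],
  [0.05, -4.6, 43.7, 14.8, 0],
  [0.05, -4.6, 43.7, 14.8, 0],
  [0.05, -4.6, 43.7, 14.8, 0],
  [0.05, -4.6, 43.7, 14.8, 0],
])

```text
time_s: 24.35
ee_pos: [0.5448, 0.2646, 0.369]
eef_rot: [3.142, -0.0, 0.323]
force: [-0.5, 0.0, 0.2]
grip_width: 0.0892
grip_force: 0.0
```

```bash
python3 - <<'E'
from h import *
w=cam('wrist'); e=ctrl.get_obs(); print(e['ee_pos'],e['grip_width'])
t=cam('top')
o=np.zeros((600,800,3),np.uint8)
o[:400,:533]=cv2.resize(w['image'][170:320,220:420],(533,400),interpolation=3)
o[320:,420:]=cv2.resize(t['image'][172:312,382:572],(380,280),interpolation=3)
cv2.imwrite('pics/w10.png',o[:,:,::-1]); print(rim(w,.5443,.2655,.121,.060))
E
```

```text
[0.54481715 0.26468392 0.36892104] 0.0896157009062721
(array([269.6, 208.9]), array([368.3, 303.1]))
```

View pics/w10.png

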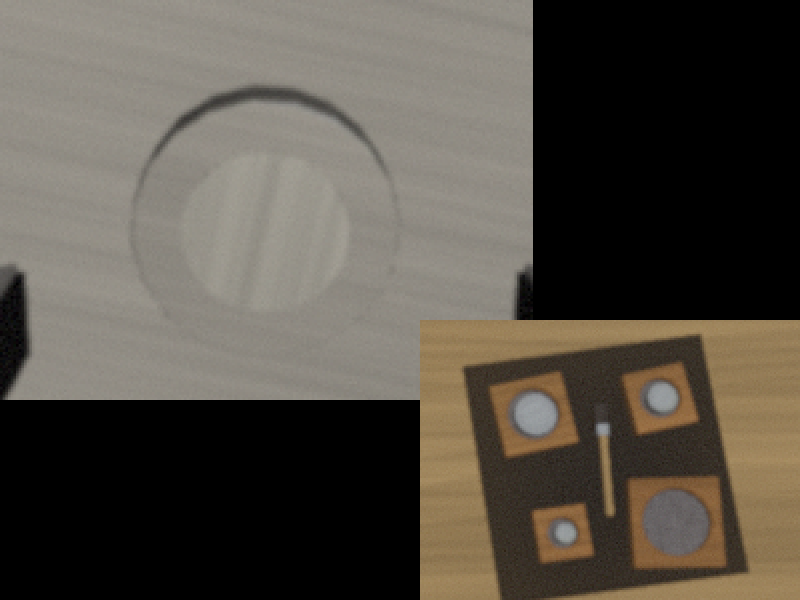

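Three weights are seated in their wells. The 500 is centred at about column 320 between the fingers, as predicted. I'll grip it.

>>> servo_tool([
  [0.05, 0, 0, -4, 0],
  [0.05, 0, 0, -5.7, 0],
  [0.1, 0, 0, -6.1, 0],
  [0.2, 0, 0, -6.1, 0],
  [0.26, 0, 0, -6.1, 0],
  [0.3, 0, 0, -6.1, 0],
  [0.35, 0, 0, -6.1, 0],
  [0.6, 0, 0, -6.1, 0],
  [1, 0, 0, -6.1, 0],
  [1, 0, 0, -6.1, 0],
], squeeze=45)

```text
time_s: 25.7
ee_pos: [0.5445, 0.2658, 0.308]
eef_rot: [-3.141, -0.001, 0.325]
force: [-1.5, -0.4, 5.3]
grip_width: 0.0612
grip_force: 45.0
```

>>> servo_tool([
  [1, 0, 0, 0.6, 0],
  [1, 0, 0, 2.5, 0],
  [1, -0.3, -3, 6, 0],
  [1, -7.3, -58.6, 6, 0],
  [1, -7.3, -58.6, 6, 0],
  [1, -7.3, -58.6, 6, 0],
  [1, -7.3, -58.6, 6, 0],
  [1, -7.3, -58.6, 6, 0],
  [1, -7.3, -58.6, 6, 0],
  [1, -7.3, -58.6, 6, 0],
  [1, -7.3, -58.6, 6, 0],
  [1, -7.3, -58.6, 6, 0],
  [1, -7.3, -58.6, 6, 0],
  [1, -7.3, -58.6, 2, 0],
  [1, -7.3, -58.6, -3, 0],
  [1, -7.3, -58.6, -6.6, 0],
  [1, -7.3, -58.6, -6.6, 0],
  [1, -7.3, -58.6, -6.6, 0],
])

```text
time_s: 27.95
ee_pos: [0.4721, -0.3202, 0.2438]
eef_rot: [3.14, -0.001, 0.325]
force: [0.3, -0.2, -3.4]
grip_width: 0.0608
grip_force: 45.0
```

```bash
python3 - <<'E'
from h import *
o=ctrl.get_obs(); e=o['ee_pos']; print(e,o['grip_width'],o['force'])
w=cam('wrist'); im=w['image'].copy()
print(rim(w,.4715,-.320,.0195,.076),rim(w,e[0],e[1],e[2]-.208+.021,.060))
cv2.imwrite('pics/w11.png',cv2.resize(im[170:370,200:440],None,fx=3,fy=3)[:,:,::-1])
E
```

```text
[ 0.47208711 -0.32020547  0.24376986] 0.06080241353562447 [ 0.26711571 -0.18032367 -3.37461179]
(array([249.8, 203.2]), array([388.1, 334.1])) (array([253.8, 234.5]), array([385.1, 356.6]))
```

View pics/w11.png

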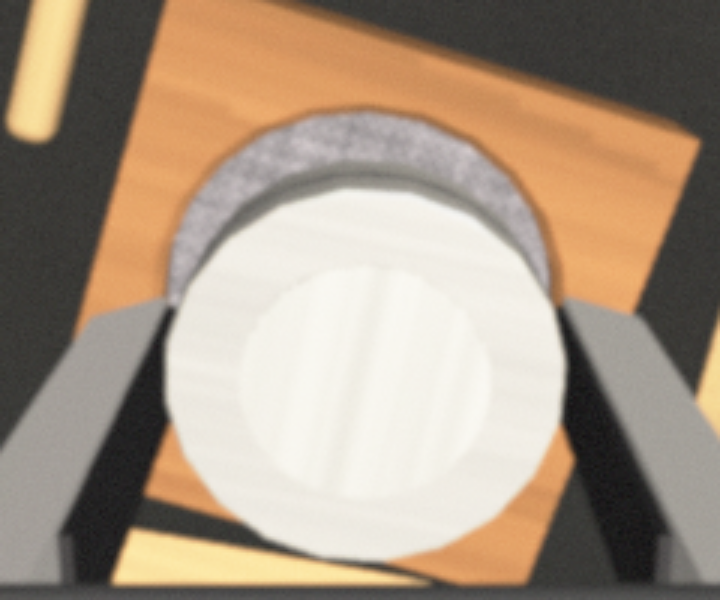

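The 500 weight is held centred over its well (columns 321.8 and 320.7), about 1 mm forward. I'll correct that and lower it.

>>> servo_tool([
  [1, -0.15, 0, -0.8, 0],
  [1, -0.15, 0, -1.5, 0],
  [1, -0.15, 0, -1.8, 0],
  [1, -0.15, 0, -2, 0],
  [1, -0.15, 0, -2.1, 0],
  [1, -0.15, 0, -2.1, 0],
  [1, -0.15, 0, -2.1, 0],
])

```text
time_s: 28.88
ee_pos: [0.47, -0.3203, 0.222]
eef_rot: [3.141, -0.0, 0.325]
force: [-7.8, 4.5, 13.3]
grip_width: 0.0611
grip_force: 45.0
```

Contact at the same height as before, so it is on the well floor. I'll release, rise and check.

>>> servo_tool([
  [1, 0, 0, 0.06, 0],
  [0.3, 0, 0, 0.06, 0],
  [0.2, 0, 0, 0.06, 0],
  [0.1, 0, 0, 0.06, 0],
  [0.05, 0, 0, 0.06, 0],
  [0.05, 0, 0, 1, 0],
  [0.05, 0, 0, 4, 0],
  [0.05, 0, 0, 10, 0],
  [0.05, 4, 10, 16, 0],
  [0.05, 7, 14, 22, 0],
  [0.05, 7, 14, 22, 0],
  [0.05, 7, 14, 22, 0],
  [0.05, 7, 14, 22, 0],
])

```text
time_s: 30.5
ee_pos: [0.5399, -0.1802, 0.4406]
eef_rot: [3.141, 0.0, 0.326]
force: [0.8, -0.7, -1.0]
grip_width: 0.0893
grip_force: 0.0
```

```bash
python3 - <<'E'
from h import *
o=ctrl.get_obs(); print(o['ee_pos'],o['grip_width'],o['force'],o['time_s'])
save(cam('wrist'),'w12.png')
E
```

```text
[ 0.5398644  -0.1801811   0.44059693] 0.08932159049359402 [ 0.7935303  -0.65323681 -0.95479344] 30.5
```

View pics/w12.png

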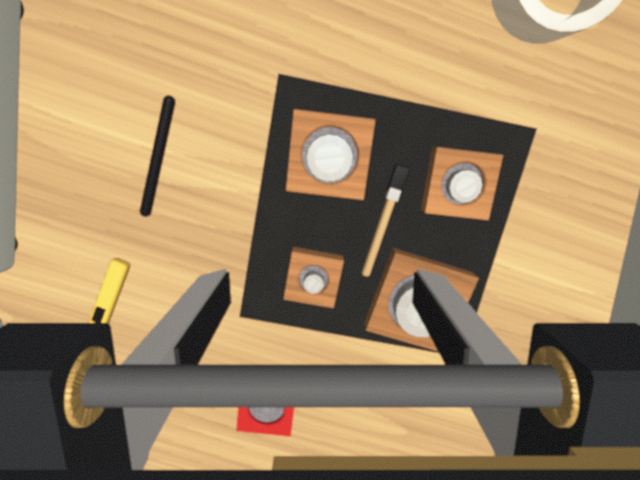

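All four weights sit upright in their own wells: 200 at (330,157), 100 at (464,186), 50 at (313,282) and 500 at (415,308), the last partly hidden by a finger. The gripper is clear.

```bash
python3 -c "
from station import ctrl
print(ctrl.hand_in())"
```

```text
the job is handed in; nothing more can be done
None
```

I took the four weights off the stack from the top, lowered each to the floor of its own wooden case, and handed the job in at about 30.5 s of the 96 s allowed; the last look showed all four upright, with the 500 partly hidden by a finger.

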